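# Drop four pralines into the tin at the bakery dispenser

## Task

Put the little tin in the bay of the praline dispenser and slide it in until it butts flush against the back of the bay, so that no praline can fall behind it. Then turn the paddle on top clockwise exactly four clicks, so that four pralines drop into the tin and the fifth stays in the drum, and leave the tin standing in the bay. Leave the ramekin, the brush and the shaker where they are.

Things in the scene. Friction and masses are not known exactly. Their poses are not given: they have to be found in the camera images.
- dispenser: Praline dispenser fixed to the bench: white column, clear round drum (138 mm across, lid top 164 mm above the bench) on a square steel plate (144 mm wide, 124 mm up, overhanging the bay), black paddle knob on top. Origin on the bench under the drum's vertical axis, z up. Its -x side is the front, where the tin bay opens; +x is the way into the bay.
- bay_mouth (a point): On the bench in the mouth of the bay, at dispenser x = -110 mm, y = 0; axes as the dispenser's. From here to the back, 82 mm further in along +x, run two blue cheeks 45 mm high, 6 mm thick, 71 mm apart inside (no room for fingers beside the tin). Before it the cheeks flare outwards over 22 mm to 87 mm apart. The bay's floor is the bench.
- stop (a point): Middle of the back of the bay: the white column's flat face at dispenser x = -28 mm, 21 mm above the bench; axes as the dispenser's. The tin is home when its end touches here. A clear square chute (42 mm wide) hangs over the bay from here 42 mm outwards, its lower edge 70 mm above the bench; a ramp in it throws the pralines outwards into the tin.
- paddle (a joint): Turn of the paddle knob and the rotor in the drum, rad: 0 at the start, growing clockwise seen from above. Sprung detent (click) every 1.047 rad (60 degrees); each click drops one praline, four clicks = 4.189 rad. The detent resists with at most about 0.08 N m, and past midway snaps on to the next click. End stops at -0.3 and 5.6 rad.
- paddle_grip (a point): On the paddle's vertical axis, 200 mm above the bench; turns with the paddle: x along the bar, z up. Paddle: upright black bar 64 mm long, 14 mm thick, 172 to 211 mm above the bench, on a 44 mm disc over the drum lid. Its red end points along -x here (to the dispenser's front at the start).
- tin: Small open dark steel loaf tin, 112 mm long (its x), 64 mm wide (its y), 42 mm high, walls and floor 3 mm, 0.18 to 0.35 kg, both ends alike. Origin at the centre of its underside. At home in the bay its long side lies along the dispenser's x and its origin is at dispenser x = -84 mm, y = 0; its outer end then stands 8 mm out of the flared mouth.
- praline1_center (a point): Centre of chocolate praline 1, a brown ball of 25 mm diameter, 11 g. It starts in the drum (floor 130 mm high) in the pocket that comes over the chute at click 1.
- praline2_center (a point): Centre of chocolate praline 2, a brown ball of 25 mm diameter, 11 g. It starts in the drum (floor 130 mm high) in the pocket that comes over the chute at click 2.
- praline3_center (a point): Centre of chocolate praline 3, a brown ball of 25 mm diameter, 11 g. It starts in the drum (floor 130 mm high) in the pocket that comes over the chute at click 3.
- praline4_center (a point): Centre of chocolate praline 4, a brown ball of 25 mm diameter, 11 g. It starts in the drum (floor 130 mm high) in the pocket that comes over the chute at click 4.
- praline5_center (a point): Centre of chocolate praline 5, a brown ball of 25 mm diameter, 11 g. It starts in the drum (floor 130 mm high) in the pocket that comes over the chute at click 5.
- ramekin: Bystander: small white ceramic bowl, 80 mm across, 45 mm high; origin at its underside.
- brush: Bystander: pastry brush lying flat, 200 mm long along its x; origin under its middle.
- shaker: Bystander: steel sugar shaker, 64 mm diameter, 108 mm high; origin at its underside.
Not all that is in view belongs to the job. Leave any yellow look-alike of the tin alone.

How it is judged:
By the outcome, as a careful person would: the job done as asked, in the order asked, and still so for the second after the job is handed in, with the robot touching nothing.
It also fails if it takes over 72 s, if anything falls off the work surface, if the arm or the gripper's body presses on something with over 40 N, if the wrist force passes 120 N, or if a joint passes its speed limit or range.

## Robot

A 6-joint arm with a two-finger parallel gripper is mounted at the origin on the work surface. World frame = base frame: x ahead of the robot, y to its left, z up, the work surface at z = 0. Lengths are in m, angles in rad, forces in N, time in s.
With the tool pointing down it reaches from about 0.25 to 0.775 m from the base axis. Payload 4 kg.
Tool frame: the origin (TCP) lies at the very end of the fingers, on their centre line; the grasp point (between the pads) lies tcp_to_grasp behind it (tcp_to_grasp is the distance from the TCP to the grasp point, in m); z points along the fingers, y is the direction in which the jaws open and shut (so a half turn about z gives the same grasp; the last joint's range is limited). The gripper opens to 94 mm and grips with 3 to 60 N. Pads are 16 mm wide; open, the fingers measure 119 mm over their backs; the gripper's body (75 mm by 177 mm) begins 78 mm behind the grasp point.
Start: joints at [-1.262, 0.087, 1.371, -0, 1.684, -0.103], TCP at [0.22, -0.504, 0.181] pointing down, gripper open.
Joint ranges: [-3.1, 3.1], [-0.76, 2.03], [0.27, 2.55], [-1.08, 4.22], [0.17, 2.65], [-2.57, 2.57]. Speed limits (rad/s): [2.79, 2.79, 3.14, 3.14, 3.14, 3.14].

## Interface

Orientations are given as [roll, pitch, yaw] about the fixed x, y, z axes, in that order (R = Rz(yaw) Ry(pitch) Rx(roll)).
In Python, from bench import * gives the robot as it stands.
- The arm moves only by the tool play_rows, never from a script. Its argument "rows" is a list of rows, each a list of 3 entries, a list of its own where there are three numbers: the finger opening in cm, from 0 to 9.4, then the shift along the world's x, y, z in cm, then the turn, a rotation vector about the world's x, y, z in rad. A call has 1 to 8 rows; each row is the pose to reach, as a shift and turn from the pose commanded when the call began; what a row does not reach only later rows make up. A row lasts 1/12 s, in which the tool goes at most 41.7 mm and 7.16 degrees, less where a joint would pass 70% of its speed; a pose out of reach is approached as far as the arm can. A call with a gripper value outside its range is refused whole. The fingers move at their own pace and stop on an object; the grip force is fixed at half the most. Time passes only in rows, so rows that repeat a pose let the fingers close. It gives the time, the measured TCP pose, the force and the opening at its end, in the units of the state.
- get_obs(): the state, without advancing time (a new reading comes with each control period).
- snapshot(name): name is "side" or "top" or "wrist"; returns a dict with "pixels" (420x560x3 uint8, red, green, blue), "fx", "fy", "cx", "cy" (pixels), "dist_coeffs" ([k1, k2, p1, p2, k3] as OpenCV has them; the pictures are not rectified), "rvec" (rotation vector, rad) and "tvec" (3), from world to camera coordinates, as OpenCV has them. Camera axes: x right, y down, z forward; pixel columns grow to the right and rows downward; lengths in m; the calibration is good to about 2 mm. A picture is of the moment at which its call begins. There is no depth.
- close_job(): hands the job in, once; it reports no verdict.
Trained networks look in the newest picture that a camera, given by its name, has taken for a name from the list of things; names that differ only in an ending like _2 or _b are one class to them, and where a whole thing is asked for, a point or a joint stands for the part that bears it (a point fixed in the world has none). Each returns a list of dicts, best first, with "confidence" (0 to 1); they miss things now and then, are a little off and sometimes report something else, mostly with a low value. They report only what shows in the picture. A call takes as long as a camera call. They do not tell look-alikes from the thing itself.
- silhouettes(camera, label): "mask" (420x560 bool, what is visible of it) and "point" ([row, column] in pixels, amid what is visible of it).
The state is a dict: "time": time; "joint_positions": joint angles; "qvel": joint speeds; "joint_torque": joint torques, N m; "tool_pos": TCP position; "ee_rot": TCP orientation; "wrist_force": force on the tool from outside, world axes, zero at the start; "wrist_torque": the same for the moment, N m; "width": finger opening in m.
Only numpy, scipy, OpenCV 4.12 (cv2) and the standard library are available. Lean on these libraries where they do the work, as an engineer would, in place of code of your own. Each camera call takes 0.05 s, during which the arm holds its last target. There are 200 camera calls.

## Working session

There is one attempt and no reset: what is moved stays moved. The work goes in short steps, Python scripts to look and compute and a tool call to move; the robot and the scene stay as the last step left them, time stands still between calls to the robot, and variables do not carry over. Pictures are saved under pics/ and viewed, about 8 in all and at most 12, crops included, and the job is handed in when it is done.

Besides the shell and the picture viewer there is one more tool, called after "Emit:" as name(argument=value, ...), one argument or row to a line, values as JSON. play_rows: Moves the arm, as the interface text tells. Its arguments: {"type":"object","properties":{"rows":{"type":"array"}},"required":["rows"]}

```bash
mkdir -p pics; python3 - <<'E'
from bench import *
import cv2,numpy as np
o=get_obs();print({k:np.round(v,3) for k,v in o.items()})
ims=[]
for c in ["side","top"]:
    s=snapshot(c);ims.append(s["pixels"])
    R=cv2.Rodrigues(np.array(s["rvec"],float))[0];print(c,"campos",-R.T@np.array(s["tvec"]),s["fx"],s["dist_coeffs"])
    cv2.imwrite(f"pics/{c}0.png",s["pixels"][:,:,::-1])
    for l in ["tin","dispenser","paddle","ramekin","brush","shaker"]:
        for d in silhouettes(c,l): print(c,l,round(d["confidence"],2),np.round(d["point"]),d["mask"].sum())
E
```

```text
{'time': np.float64(0.0), 'joint_positions': array([-1.262,  0.088,  1.372, -0.   ,  1.684, -0.103]), 'qvel': array([-0.   ,  0.   ,  0.   , -0.   , -0.   , -0.001]), 'joint_torque': array([ 1.0000e-03, -3.4019e+01, -3.0242e+01,  7.2000e-02,  3.3000e-02,
       -0.0000e+00]), 'tool_pos': array([ 0.22 , -0.503,  0.18 ]), 'ee_rot': array([-3.139, -0.   ,  0.412]), 'wrist_force': array([ 0.411,  0.326, -0.341]), 'wrist_torque': array([-0.019,  0.037,  0.029]), 'width': np.float64(0.094)}
side campos [0.44455962 0.74779316 0.7776388 ] 420.4877137340831 [-0.12798293  0.          0.          0.          0.        ]
side tin 0.85 [341. 328.] 1912
side tin 0.8 [370. 163.] 2347
side tin 0.72 [316. 260.] 1794
side dispenser 0.93 [194. 286.] 3688
side paddle 0.68 [189. 284.] 715
side ramekin 0.57 [195. 285.] 3538
side ramekin 0.56 [158. 262.] 276
side brush 0.65 [316. 262.] 1865
side brush 0.55 [184. 339.] 502
side shaker 0.88 [286. 184.] 1221
top campos [ 0.46810318 -0.02932831  1.48457162] 480.59363128612557 [-0.14947573  0.          0.          0.          0.        ]
top tin 0.75 [221. 207.] 828
top tin 0.68 [163. 166.] 885
top tin 0.67 [266. 198.] 799
top tin 0.43 [184. 409.] 523
top dispenser 0.88 [218. 331.] 2750
top dispenser 0.41 [261. 385.] 654
top ramekin 0.97 [185. 410.] 519
top brush 0.7 [220. 327.] 2666
top brush 0.6 [182. 410.] 506
top brush 0.55 [264. 387.] 711
top shaker 0.73 [157. 220.] 420
```

View pics/side0.png

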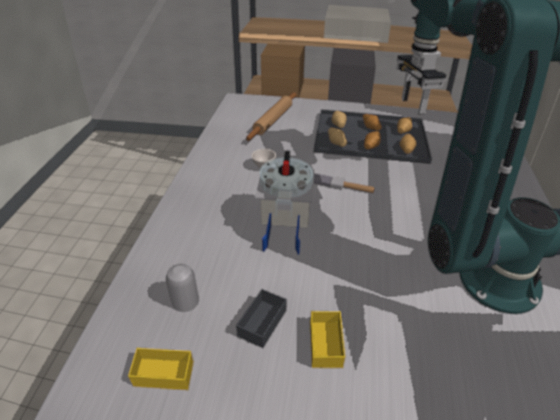

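View pics/top0.png

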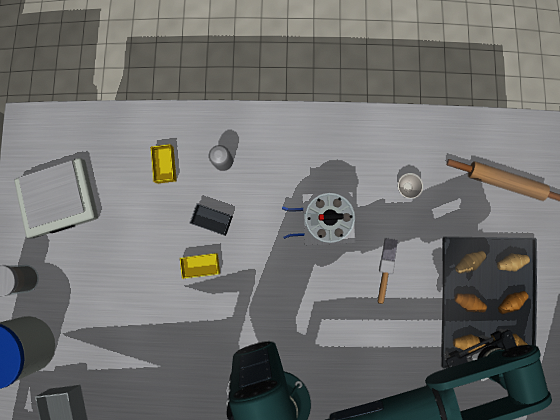

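The dark steel tin is at side (262,318) and top (212,216). The yellow look-alikes are at side (162,370) and (328,340), top (163,163) and (200,265). The dark one fits the description ("dark steel"). The dispenser is at top (330,218), with its front facing image-left (world +y). Next I fit the models to the masks.

```bash
cat > h.py <<'E'
from bench import *
import cv2,numpy as np
from scipy.optimize import minimize
K=4
def proj(s,P):
    A=np.array([[s["fx"],0,s["cx"]],[0,s["fy"],s["cy"]],[0,0,1]],float)
    return cv2.projectPoints(np.array(P,float).reshape(-1,1,3),np.array(s["rvec"],float),np.array(s["tvec"],float),A,np.array(s["dist_coeffs"],float))[0].reshape(-1,2)
def place(P,q):
    c,s=np.cos(q[2]),np.sin(q[2]);P=np.array(P,float);o=P.copy()
    o[:,0]=q[0]+c*P[:,0]-s*P[:,1];o[:,1]=q[1]+s*P[:,0]+c*P[:,1];return o
def box(x0,x1,y0,y1,z0,z1): return [[x,y,z] for x in(x0,x1) for y in(y0,y1) for z in(z0,z1)]
def render(s,objs,q,neg=()):
    m=np.zeros((420*K,560*K),np.float32)
    for L,v in((objs,1),(neg,0)):
        for o in L:
            h=cv2.convexHull(((proj(s,place(o,q))+.5)*K*16).astype(np.int32));cv2.fillConvexPoly(m,h,v,shift=4)
    return cv2.resize(m,(560,420),interpolation=cv2.INTER_AREA)
def fit(views,objs,q0,neg=()):
    def cost(u):
        q=np.array(q0)+np.array(u)*[.01,.01,.1]
        c=0
        for s,m in views:
            r=render(s,objs,q,neg);c+=1-np.minimum(r,m).sum()/np.maximum(r,m).sum()
        return c
    best=None
    for d in [(0,0,0),(1,0,1),(-1,1,-1)]:
        r=minimize(cost,d,method="Nelder-Mead",options=dict(initial_simplex=np.array(d)+np.vstack([np.zeros(3),1.5*np.eye(3)]),xatol=.01,fatol=1e-4))
        if best is None or r.fun<best.fun:best=r
    return np.array(q0)+best.x*[.01,.01,.1],best.fun
TIN=[box(-.056,.056,-.032,.032,0,.042)]
ch=lambda sg:[box(-.110,-.028,sg*.0355,sg*.0415,0,.045),
  [[x,sg*y,z] for x,y in((-.11,.0355),(-.11,.0415),(-.132,.0435),(-.132,.0495)) for z in(0,.045)]]
CH=ch(1)+ch(-1)
PL=[box(-.072,.072,-.072,.072,.118,.124),[[.069*np.cos(a),.069*np.sin(a),z] for a in np.arange(0,6.3,.2) for z in(.124,.164)]]
def blue(p):
    h=cv2.cvtColor(p,cv2.COLOR_RGB2HSV);return ((h[...,0]>105)&(h[...,0]<130)&(h[...,1]>120)&(h[...,2]>40)).astype(np.float32)
def ground(s,px,z):
    A=np.array([[s["fx"],0,s["cx"]],[0,s["fy"],s["cy"]],[0,0,1]],float)
    u=cv2.undistortPoints(np.array(px,float).reshape(1,1,2),A,np.array(s["dist_coeffs"],float)).ravel()
    R=cv2.Rodrigues(np.array(s["rvec"],float))[0];c=-R.T@np.array(s["tvec"],float);d=R.T@np.array([*u,1]);return c+d*(z-c[2])/d[2]
E
python3 - <<'E'
from h import *
S={c:snapshot(c) for c in("side","top")}
def near(c,l,px):
    return min(silhouettes(c,l),key=lambda d:np.hypot(d["point"][1]-px[0],d["point"][0]-px[1]))["mask"].astype(np.float32)
ms=near("side","tin",(262,318));mt=near("top","tin",(212,216))
t0=ground(S["top"],(212,216),.04)
for y0 in(1.2,):
  qs=[fit([v],TIN,[t0[0],t0[1],y0]) for v in((S["side"],ms),(S["top"],mt))];print("tin sep",qs)
q,f=fit([(S["side"],ms),(S["top"],mt)],TIN,[t0[0],t0[1],1.2]);print("tin",q,f)
d0=ground(S["top"],(330,218),.164);print(d0)
B=[]
for c,w in(("side",(225,190,330,260)),("top",(270,190,315,250))):
    b=blue(S[c]["pixels"]);k=np.zeros_like(b);k[w[1]:w[3],w[0]:w[2]]=1;b*=k;print(c,b.sum());B.append((S[c],b))
for v in([B[0]],[B[1]],B):print("disp",fit(v,CH,[d0[0],d0[1],-1.5],PL))
qd,_=fit(B,CH,[d0[0],d0[1],-1.5],PL)
out=[]
for c,(x,y,w,h) in(("side",(200,140,150,220)),("top",(180,160,200,110))):
    im=cv2.resize(S[c]["pixels"][y:y+h,x:x+w,::-1],None,fx=2.6,fy=2.6,interpolation=cv2.INTER_CUBIC)
    for O,qq,col in((TIN,q,(0,255,0)),(CH,qd,(0,255,255)),(PL,qd,(255,0,255))):
        for o in O:
            p=(proj(S[c],place(o,qq))+.5-[x,y])*2.6;cv2.polylines(im,[cv2.convexHull(p.astype(np.int32))],True,col,1)
    out.append(im)
H=max(i.shape[0] for i in out)
out=[cv2.copyMakeBorder(i,0,H-i.shape[0],0,0,cv2.BORDER_CONSTANT) for i in out]
im=np.hstack(out);print(im.shape);cv2.imwrite("pics/fit.png",cv2.resize(im,None,fx=min(1,800/im.shape[1]),fy=min(1,800/im.shape[1])))
E
```

```text
tin sep [(array([0.56281178, 0.21107895, 1.26563535]), np.float64(0.02979522943496704)), (array([0.56306388, 0.21414269, 1.25977998]), np.float64(0.06352412700653076))]
tin [0.56260699 0.21206534 1.26854334] 0.10386484861373901
[ 0.56277187 -0.13940858  0.164     ]
side 159.0
top 91.0
disp (array([ 0.56906025, -0.14384956, -1.4728162 ]), np.float64(0.5107287764549255))
disp (array([ 0.56723713, -0.1382595 , -1.4968191 ]), np.float64(0.33725857734680176))
disp (array([ 0.56803487, -0.13854829, -1.48795092]), np.float64(0.8671795129776001))
(572, 910, 3)
```

View pics/fit.png

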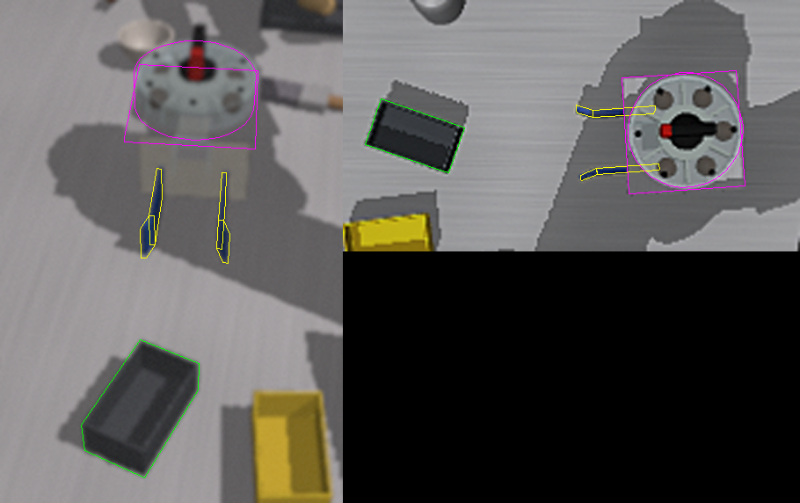

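The fit puts the tin at about (0.563, 0.212) with yaw 1.265, and both cameras agree within 3 mm. The dispenser is at about (0.567, -0.139) with yaw about -1.5. The overlay confirms the dark tin at crop (140,410). I start moving and will refine the dispenser pose with the wrist camera on the way.

Emit:
play_rows(
  rows=[
    [9.4,[4,3,3],[0,0,0.1]],
    [9.4,[7,6,6],[0,0,0.2]],
    [9.4,[10,9,9],[0,0,0.3]],
    [9.4,[12,12,12],[0,0,0.4]],
    [9.4,[15,15,14],[0,0,0.5]],
    [9.4,[17,18,16],[0,0,0.6]],
    [9.4,[19,21,18],[0,0,0.7]],
    [9.4,[20,24,18],[0,0,0.8]],
  ],
)

```text
time: 1.57
tool_pos: [0.4069, -0.2903, 0.3534]
ee_rot: [3.139, 0.001, 1.216]
wrist_force: [0.4, -0.3, -0.1]
width: 0.0941
```

Emit:
play_rows(
  rows=[
    [9.4,[2,3,1],[0,0,0.05]],
    [9.4,[4,6,2],[0,0,0.05]],
    [9.4,[6,9,3],[0,0,0.05]],
    [9.4,[8,12,3],[0,0,0.05]],
    [9.4,[10,15,3],[0,0,0.05]],
    [9.4,[12,18,3],[0,0,0.05]],
    [9.4,[14,21,3],[0,0,0.05]],
    [9.4,[14,24,3],[0,0,0.05]],
  ],
)

```text
time: 2.23
tool_pos: [0.5481, -0.0493, 0.3788]
ee_rot: [-3.139, -0.0, 1.263]
wrist_force: [0.3, 0.5, -0.2]
width: 0.0941
```

```bash
python3 - <<'E'
from h import *
import bench
print([n for n in dir(bench) if 'tcp' in n.lower()], getattr(bench,'tcp_to_grasp',None))
s=snapshot("wrist");R=cv2.Rodrigues(np.array(s["rvec"],float))[0];print(-R.T@np.array(s["tvec"]),R[2],s["fx"])
o=get_obs();print(o["tool_pos"],o["ee_rot"],o["joint_positions"],o.get("tcp_to_grasp"))
im=s["pixels"][:,:,::-1].copy()
for O,q in((CH,(.567,-.1385,-1.5)),(PL,(.567,-.1385,-1.5))):
    for b in O:
        cv2.polylines(im,[cv2.convexHull(proj(s,place(b,q)).astype(np.int32))],True,(0,255,255),1)
cv2.imwrite("pics/w1.png",im)
E
```

```text
['tcp_to_grasp'] 0.0188
[0.5719229  0.02553111 0.58389991] [-0.08319875 -0.2553298  -0.9632677 ] 326.2827670449517
[ 0.54672439 -0.04411854  0.38006448] [-3.13867136 -0.00366375  1.26957482] [-0.1866286   0.1375166   0.9197163   0.00456867  2.08683851  0.116837  ] None
```

View pics/w1.png

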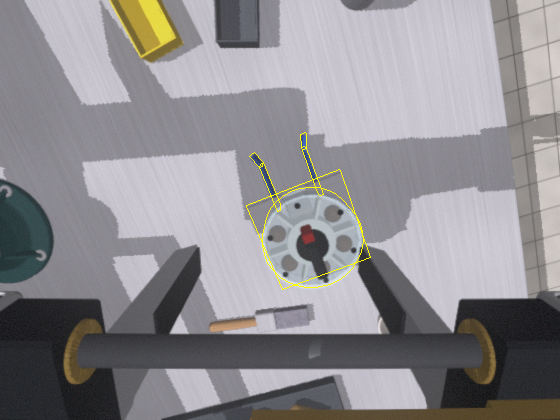

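The overlay on the wrist view matches well: cheeks at about (265,180) and (312,160), drum at (313,240). I refine from this view.

```bash
python3 - <<'E'
from h import *
s=snapshot("wrist")
b=blue(s["pixels"]);k=np.zeros_like(b);k[125:215,240:335]=1;b*=k;print(b.sum())
q,f=fit([(s,b)],CH,[.567,-.1385,-1.5],PL);print(q,f)
# red end + bar yaw at z .211; drum disc fit
p=s["pixels"].astype(int);r=(p[...,0]>90)&(p[...,1]<60)&(p[...,2]<60);r[:200]=0;r[280:]=0;ys,xs=np.nonzero(r);print("red",len(xs),ground(s,(xs.mean(),ys.mean()),.211))
im=s["pixels"][110:300,230:390,::-1];sc=3;im=cv2.resize(im,None,fx=sc,fy=sc,interpolation=cv2.INTER_CUBIC)
for o in CH+PL: cv2.polylines(im,[cv2.convexHull(((proj(s,place(o,q))+.5-[230,110])*sc).astype(np.int32))],True,(0,255,255),1)
cv2.imwrite("pics/w1c.png",im)
E
```

```text
326.0
[ 0.56670861 -0.14136297 -1.48951072] 0.39228707551956177
red 148 [ 0.56396265 -0.10860967  0.211     ]
```

View pics/w1c.png

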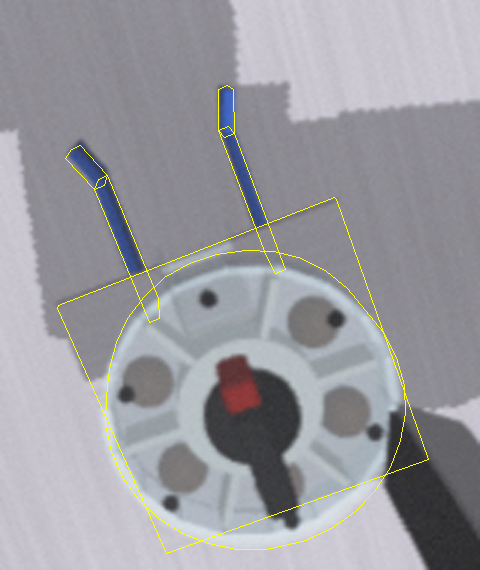

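Emit:
play_rows(
  rows=[
    [9.4,[0.3,4,-1],[0,0,0]],
    [9.4,[0.6,8,-3],[0,0,0]],
    [9.4,[0.9,12,-4],[0,0,0]],
    [9.4,[1.2,16,-6],[0,0,0]],
    [9.4,[1.5,20,-7],[0,0,0]],
    [9.4,[1.9,24,-9],[0,0,0]],
    [9.4,[2.2,27.7,-11],[0,0,0]],
    [9.4,[2.2,27.7,-12],[0,0,0]],
  ],
)

```text
time: 3.0
tool_pos: [0.567, 0.2302, 0.2588]
ee_rot: [-3.139, -0.001, 1.267]
wrist_force: [0.4, -0.3, -0.1]
width: 0.0938
```

```bash
python3 - <<'E'
from h import *
s=snapshot("wrist");o=get_obs();print(o["tool_pos"],o["ee_rot"])
D=silhouettes("wrist","tin")
for d in D: print(d["confidence"],d["point"],d["mask"].sum())
c=proj(s,[[.5626,.212,.02]])[0];print(c)
m=min(D,key=lambda d:np.hypot(d["point"][1]-c[0],d["point"][0]-c[1]))["mask"].astype(np.float32)
print(fit([(s,m)],TIN,[.5626,.212,1.265]))
E
```

```text
[0.56596029 0.22900457 0.25542122] [-3.13461515  0.00339548  1.26643391]
0.94 [204.7, 174.2] 4608
0.93 [35.0, 374.5] 5860
0.61 [192.2, 283.0] 4211
[280.70384314 195.35959421]
(array([0.56238286, 0.21277075, 1.26936109]), np.float64(0.0276792049407959))
```

The tin is confirmed within 1 mm. Descending to grip it.

Emit:
play_rows(
  rows=[
    [9.4,[0.2,0.3,-4],[0,0,0]],
    [9.4,[0.2,0.3,-8],[0,0,0]],
    [9.4,[0.2,0.3,-12],[0,0,0]],
    [9.4,[0.2,0.3,-16],[0,0,0]],
    [9.4,[0.2,0.3,-19.5],[0,0,0]],
    [9.4,[0.2,0.3,-22.5],[0,0,0]],
    [9.4,[0.2,0.3,-24.3],[0,0,0]],
    [9.4,[0.2,0.3,-24.3],[0,0,0]],
  ],
)

```text
time: 3.77
tool_pos: [0.5671, 0.2257, 0.014]
ee_rot: [-3.135, 0.006, 1.259]
wrist_force: [-0.4, -0.2, -1.1]
width: 0.0938
```

Emit:
play_rows(
  rows=[
    [6,[0,0,0],[0,0,0]],
    [5,[0,0,0],[0,0,0]],
    [5,[0,0,0],[0,0,0]],
    [5,[0,0,0],[0,0,0]],
    [5,[0,0,0],[0,0,0]],
    [5,[0,0,0],[0,0,0]],
  ],
)

```text
time: 4.27
tool_pos: [0.5703, 0.2292, 0.0194]
ee_rot: [3.14, -0.001, 1.262]
wrist_force: [-0.4, 1.1, -0.0]
width: 0.0575
```

Emit:
play_rows(
  rows=[
    [5,[0,0,0],[0,0,0]],
    [5,[0,0,0],[0,0,0]],
    [5,[0,0,0],[0,0,0]],
  ],
)

```text
time: 4.52
tool_pos: [0.5696, 0.2291, 0.0182]
ee_rot: [3.142, 0.0, 1.262]
wrist_force: [0.2, 0.6, 0.4]
width: 0.0501
```

```bash
python3 - <<'E'
from h import *
for i in range(3):
    s=snapshot("wrist");o=get_obs();print(o["time"],o["tool_pos"],o["ee_rot"],o["width"],o["wrist_force"])
cv2.imwrite("pics/w2.png",s["pixels"][:,:,::-1])
E
```

```text
4.5667 [0.56954282 0.22905782 0.01811807] [-3.14151945e+00  1.05750213e-04  1.26196402e+00] 0.049701909584528955 [0.32921198 0.11548153 0.24231674]
4.6167 [0.5695559  0.22904032 0.0180785 ] [-3.14149665e+00  1.46471906e-04  1.26191168e+00] 0.049982391099231464 [-0.03697302  0.29850325 -0.3496134 ]
4.6667 [0.56954985 0.2290187  0.01808521] [-3.14148381e+00  1.58740792e-04  1.26188986e+00] 0.049924850399002615 [0.56131827 0.38293252 0.70666009]
```

View pics/w2.png

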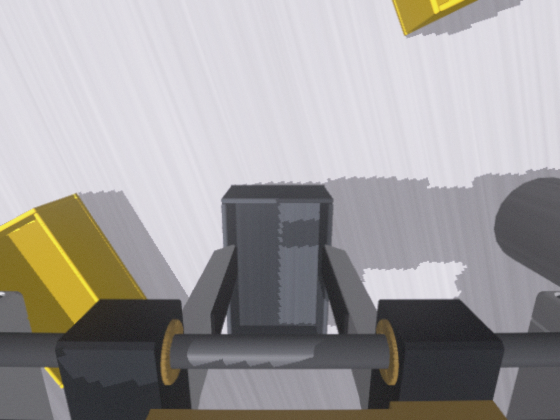

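```bash
python3 - <<'E'
from h import *
s=snapshot("wrist");o=get_obs();t=o["tool_pos"];y=o["ee_rot"][2];w=o["width"]
ax=np.array([np.cos(y),np.sin(y),0]);ay=np.array([np.sin(y),-np.cos(y),0])
for z in(.018,.042,.06):
  for sg in(-1,1):
    P=[np.array([t[0],t[1],z])+sg*ay*v+ax*u for v in(w/2,w/2+.0125) for u in(-.008,.008)]
    print(z,sg,np.round(proj(s,P)).astype(int).tolist())
m=max(silhouettes("wrist","tin"),key=lambda d:-np.hypot(d["point"][1]-278,d["point"][0]-260))
print(m["confidence"],m["point"],m["mask"].sum())
ys,xs=np.nonzero(m["mask"]);print(xs.min(),xs.max(),ys.min(),ys.max())
print(np.round(proj(s,place(TIN[0],(.5624,.2126,1.267)))).astype(int).tolist())
E
```

```text
0.018 -1 [[243, 255], [242, 233], [224, 255], [223, 233]]
0.018 1 [[317, 255], [318, 233], [335, 255], [336, 233]]
0.042 -1 [[239, 271], [238, 246], [218, 271], [217, 246]]
0.042 1 [[321, 271], [322, 246], [342, 271], [343, 246]]
0.06 -1 [[235, 285], [234, 258], [212, 285], [211, 258]]
0.06 1 [[325, 285], [326, 258], [348, 285], [349, 258]]
0.79 [253.9, 280.1] 14733
221 333 185 333
[[318, 324], [326, 361], [237, 324], [229, 362], [323, 183], [332, 196], [230, 184], [220, 197]]
```

```bash
python3 - <<'E'
from h import *
s=snapshot("side");im=s["pixels"][250:370,190:340,::-1]
im=cv2.resize(im,None,fx=5,fy=5,interpolation=cv2.INTER_CUBIC)
o=get_obs();p=(proj(s,[o["tool_pos"]])[0]+.5-[190,250])*5;print(p,o["tool_pos"])
cv2.circle(im,tuple(int(v) for v in p),4,(0,0,255),1)
cv2.polylines(im,[cv2.convexHull(((proj(s,place(TIN[0],(.5624,.2126,1.267)))+.5-[190,250])*5).astype(np.int32))],True,(0,255,0),1)
cv2.imwrite("pics/s2.png",im)
E
```

```text
[338.1125639  373.51115447] [0.56961648 0.22899011 0.01812522]
```

View pics/s2.png

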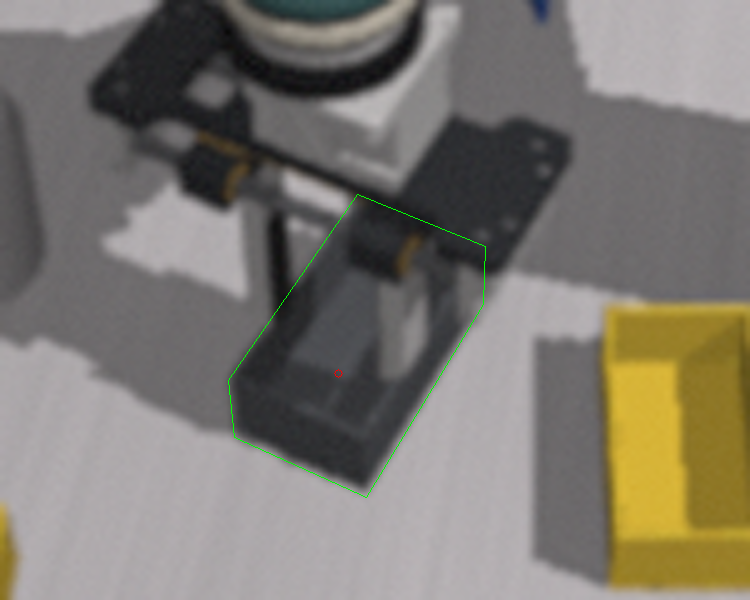

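The side and wrist views both show the fingertips ending at about rim height, although the reported TCP z is 0.018. The jaws also closed past 64 mm with no force. I'll reopen, lower gently while watching the force, and close again.

Emit:
play_rows(
  rows=[
    [9.4,[0,0,0],[0,0,0]],
    [9.4,[0,0,0],[0,0,0]],
    [9.4,[0,0,0],[0,0,0]],
    [9.4,[0,0,0],[0,0,0]],
    [9.4,[0,0,0],[0,0,0]],
    [9.4,[0,0,0],[0,0,0]],
    [9.4,[0,0,-0.5],[0,0,0]],
    [9.4,[0,0,-1.0],[0,0,0]],
  ],
)

```text
time: 5.48
tool_pos: [0.57, 0.2291, 0.0082]
ee_rot: [3.141, -0.001, 1.262]
wrist_force: [-0.0, -1.0, 0.0]
width: 0.0941
```

```bash
python3 - <<'E'
from h import *
for i in range(3): s=snapshot("wrist");o=get_obs()
print(o["tool_pos"],o["ee_rot"],o["width"],o["wrist_force"],o["joint_positions"])
c=snapshot("side");t=o["tool_pos"];y=o["ee_rot"][2];ay=np.array([np.sin(y),-np.cos(y),0])
im2=[]
for q,(x,yy,w,h) in((s,(160,200,240,160)),(c,(200,250,120,110))):
    im=cv2.resize(q["pixels"][yy:yy+h,x:x+w,::-1],(w*3,h*3),interpolation=cv2.INTER_CUBIC)
    for sg in(-1,1):
        for z,col in((t[2],(0,0,255)),(t[2]+.025,(0,255,255))):
            p=(proj(q,[[*(t+sg*ay*.047)[:2],z]])[0]+.5-[x,yy])*3;cv2.circle(im,tuple(int(v) for v in p),3,col,-1)
    im2.append(im)
H=max(i.shape[0] for i in im2);im=np.hstack([cv2.copyMakeBorder(i,0,H-i.shape[0],0,0,0) for i in im2])
cv2.imwrite("pics/s3.png",cv2.resize(im,None,fx=.74,fy=.74));print(im.shape)
E
```

```text
[0.56885313 0.22872741 0.00704146] [-3.13990903e+00  1.22822673e-03  1.26173813e+00] 0.09387135440534346 [0.16816427 0.63129432 0.65532215] [ 2.89895648e-01  3.19257348e-01  1.44887611e+00 -6.64948406e-05
  1.37554220e+00  5.98967845e-01]
(480, 1080, 3)
```

View pics/s3.png

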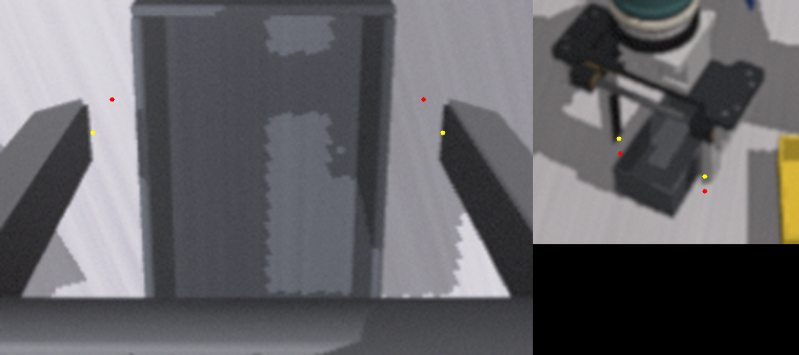

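The yellow markers (TCP + 25 mm) sit exactly on the real fingertips in both views, so the tips are about 25 mm higher than the reported TCP. I lower 2 cm more, watch the force and then grip.

Emit:
play_rows(
  rows=[
    [9.4,[0,0,-0.5],[0,0,0]],
    [9.4,[0,0,-1.0],[0,0,0]],
    [9.4,[0,0,-1.5],[0,0,0]],
    [9.4,[0,0,-1.8],[0,0,0]],
    [9.4,[0,0,-1.8],[0,0,0]],
  ],
)

```text
time: 6.1
tool_pos: [0.5687, 0.2287, -0.0113]
ee_rot: [-3.14, 0.001, 1.262]
wrist_force: [-0.3, -0.7, 0.6]
width: 0.0942
```

Emit:
play_rows(
  rows=[
    [5,[0,0,0],[0,0,0]],
    [5,[0,0,0],[0,0,0]],
    [5,[0,0,0],[0,0,0]],
    [5,[0,0,0],[0,0,0]],
    [5,[0,0,0],[0,0,0]],
    [5,[0,0,0],[0,0,0]],
    [5,[0,0,0],[0,0,0]],
    [5,[0,0,0],[0,0,0]],
  ],
)

```text
time: 6.77
tool_pos: [0.5696, 0.2292, -0.0095]
ee_rot: [-3.141, -0.0, 1.262]
wrist_force: [-0.9, 0.7, 2.0]
width: 0.0637
```

Gripped at 63.7 mm. I lift and carry the tin to the axis in front of the bay, turning it by 0.39 rad.

Emit:
play_rows(
  rows=[
    [5,[0,0,1.5],[0,0,0]],
    [5,[0,0,3],[0,0,0.05]],
    [5,[-0.3,-2.5,3],[0,0,0.13]],
    [5,[-0.8,-5.5,3],[0,0,0.21]],
    [5,[-1.2,-8.5,3],[0,0,0.29]],
    [5,[-1.6,-11.5,3],[0,0,0.36]],
    [5,[-1.9,-14,3],[0,0,0.39]],
    [5,[-2,-15.5,3],[0,0,0.39]],
  ],
)

```text
time: 7.43
tool_pos: [0.5485, 0.0712, 0.0192]
ee_rot: [-3.14, 0.001, 1.651]
wrist_force: [1.0, 0.3, -2.4]
width: 0.0637
```

Emit:
play_rows(
  rows=[
    [5,[0,0,-0.5],[0,0,0]],
    [5,[0,0,-1],[0,0,0]],
    [5,[0,0,-1.5],[0,0,0]],
    [5,[0,0,-2],[0,0,0]],
    [5,[0,0,-2],[0,0,0]],
    [5,[0,0,-2],[0,0,0]],
  ],
)

```text
time: 7.93
tool_pos: [0.5491, 0.0749, -0.0007]
ee_rot: [-3.14, -0.0, 1.653]
wrist_force: [-0.0, 0.2, -2.9]
width: 0.0639
```

```bash
python3 - <<'E'
from h import *
for i in range(2): s=snapshot("side");T=snapshot("top");o=get_obs()
print(o["tool_pos"],o["ee_rot"],o["width"],o["wrist_force"])
for c,S in(("side",s),("top",T)):
    for d in silhouettes(c,"tin"): print(c,d["confidence"],d["point"],d["mask"].sum())
t=o["tool_pos"];y=o["ee_rot"][2];q=(t[0]-.018*np.cos(y),t[1]-.018*np.sin(y),y)
D=(.567,-.140,-1.49)
x,yy,w,h=200,150,130,190
im=cv2.resize(s["pixels"][yy:yy+h,x:x+w,::-1],None,fx=3.1,fy=3.1,interpolation=cv2.INTER_CUBIC)
for O,qq,col in((np.array(TIN)+[0,0,.01],q,(0,255,0)),(CH,D,(0,255,255)),(PL,D,(255,0,255))):
    for b in O: cv2.polylines(im,[cv2.convexHull(((proj(s,place(b,qq))+.5-[x,yy])*3.1).astype(np.int32))],True,col,1)
cv2.imwrite("pics/s4.png",im)
E
```

```text
[5.49977536e-01 7.43981447e-02 5.16629649e-04] [3.14081950e+00 2.68002206e-05 1.65241333e+00] 0.06379514348291546 [ 0.62315468 -0.74078395 -3.14884747]
side 0.91 [341.7, 327.4] 1941
side 0.83 [369.1, 158.3] 2416
side 0.77 [263.8, 276.8] 1198
top 0.96 [264.5, 197.9] 694
top 0.73 [162.6, 163.8] 872
```

View pics/s4.png

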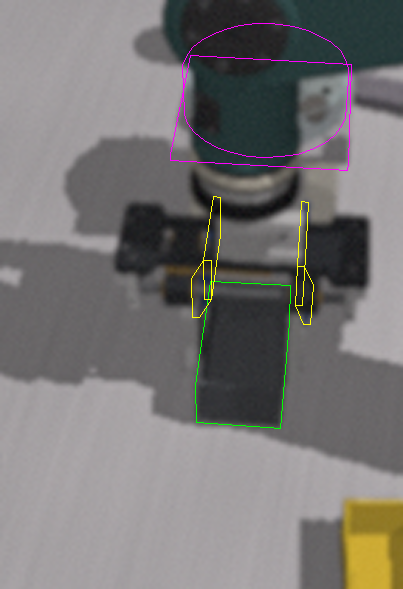

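The tin (side crop about (240,355)) is held upright, in line with the modelled bay. I advance 6.5 cm along the axis, then lower it.

Emit:
play_rows(
  rows=[
    [5,[0.1,-1,0],[0,0,0]],
    [5,[0.2,-2,0],[0,0,0]],
    [5,[0.2,-3,0],[0,0,0]],
    [5,[0.3,-4,0],[0,0,0]],
    [5,[0.4,-5,0],[0,0,0]],
    [5,[0.5,-6,0],[0,0,0]],
    [5,[0.5,-6.5,0],[0,0,0]],
    [5,[0.5,-6.5,0],[0,0,0]],
  ],
)

```text
time: 8.9
tool_pos: [0.5548, 0.0074, 0.0002]
ee_rot: [3.141, 0.0, 1.65]
wrist_force: [0.6, -0.3, -1.8]
width: 0.0637
```

Emit:
play_rows(
  rows=[
    [5,[0,0,-0.4],[0,0,0]],
    [5,[0,0,-0.8],[0,0,0]],
    [5,[0,0,-1],[0,0,0]],
    [5,[0,0,-1],[0,0,0]],
  ],
)

```text
time: 9.23
tool_pos: [0.5545, 0.0094, -0.0096]
ee_rot: [-3.141, 0.0, 1.653]
wrist_force: [-1.1, -0.3, 0.3]
width: 0.0636
```

Emit:
play_rows(
  rows=[
    [8.5,[0,0,0],[0,0,0]],
    [8.5,[0,0,0],[0,0,0]],
    [8.5,[0,0,0],[0,0,0]],
    [8.5,[0,0,0],[0,0,0]],
    [8.5,[0,0,2],[0,0,0]],
    [8.5,[0,0,4],[0,0,0]],
    [4,[0,0,6],[0,0,0]],
    [0,[0,0,6],[0,0,0]],
  ],
)

```text
time: 9.9
tool_pos: [0.5581, 0.0088, 0.055]
ee_rot: [3.133, 0.001, 1.652]
wrist_force: [2.0, -0.0, 0.9]
width: 0.0752
```

Emit:
play_rows(
  rows=[
    [0,[-0.2,2.5,0],[0,0,0]],
    [0,[-0.4,5,0],[0,0,0]],
    [0,[-0.5,6.5,0],[0,0,0]],
    [0,[-0.5,6.5,-2],[0,0,0]],
    [0,[-0.5,6.5,-4],[0,0,0]],
    [0,[-0.5,6.5,-6],[0,0,0]],
    [0,[-0.5,6.5,-6],[0,0,0]],
    [0,[-0.5,6.5,-6],[0,0,0]],
  ],
)

```text
time: 10.57
tool_pos: [0.5478, 0.074, -0.0119]
ee_rot: [-3.137, -0.0, 1.652]
wrist_force: [-0.4, 0.5, -0.0]
width: 0.0216
```

```bash
cat > m.py <<'E'
from h import *
def tinpose(q0,c="wrist"):
    s=snapshot(c);s=snapshot(c);D=silhouettes(c,"tin");p=proj(s,[[q0[0],q0[1],.02]])[0]
    d=min(D,key=lambda d:np.hypot(d["point"][1]-p[0],d["point"][0]-p[1]));print(c,d["confidence"],d["point"],p,d["mask"].sum())
    q,f=fit([(s,d["mask"].astype(np.float32))],TIN,q0);D=(.567,-.140,-1.49)
    v=q[:2]-D[:2];print("q",q,f,"in disp", v[0]*np.cos(D[2])+v[1]*np.sin(D[2]),-v[0]*np.sin(D[2])+v[1]*np.cos(D[2]),q[2]-D[2]-np.pi)
E
python3 - <<'E'
from m import *
o=get_obs();print(o["tool_pos"],o["ee_rot"],o["width"],o["wrist_force"])
tinpose((.5564,-.0085,1.652),"side")
E
```

```text
[ 0.54784519  0.07399797 -0.01186234] [-3.13727007e+00 -2.41726155e-04  1.65186774e+00] 0.021644472985330863 [-0.3926213   0.52999837 -0.0023817 ]
side 0.89 [255.6, 279.6] [280.65855113 247.53837297] 245
q [ 0.55546755 -0.01331535  1.6787452 ] 0.777815580368042 in disp -0.127202141479565 -0.0012703075053784822 0.027152546375460496
```

Now I push: first 5.8 cm, then in small steps until contact with the back.

Emit:
play_rows(
  rows=[
    [0,[0,0,0],[0,0,0]],
    [0,[0.1,-1,0],[0,0,0]],
    [0,[0.1,-1.8,0],[0,0,0]],
    [0,[0.2,-2.6,0],[0,0,0]],
    [0,[0.3,-3.4,0],[0,0,0]],
    [0,[0.3,-4.2,0],[0,0,0]],
    [0,[0.4,-5,0],[0,0,0]],
    [0,[0.5,-5.8,0],[0,0,0]],
  ],
)

```text
time: 11.38
tool_pos: [0.5547, 0.0151, -0.0097]
ee_rot: [3.142, -0.0, 1.651]
wrist_force: [-0.2, 2.4, 1.2]
width: 0.0008
```

Emit:
play_rows(
  rows=[
    [0,[0,-0.1,0],[0,0,0]],
    [0,[0,-0.2,0],[0,0,0]],
    [0,[0,-0.3,0],[0,0,0]],
    [0,[0,-0.3,0],[0,0,0]],
  ],
)

```text
time: 11.72
tool_pos: [0.5544, 0.0128, -0.0101]
ee_rot: [-3.141, 0.0, 1.652]
wrist_force: [-0.5, -0.6, 0.1]
width: 0.0003
```

Emit:
play_rows(
  rows=[
    [0,[0,-0.1,0],[0,0,0]],
    [0,[0,-0.2,0],[0,0,0]],
    [0,[0,-0.3,0],[0,0,0]],
    [0,[0,-0.4,0],[0,0,0]],
    [0,[0,-0.4,0],[0,0,0]],
  ],
)

```text
time: 12.13
tool_pos: [0.5546, 0.0098, -0.0099]
ee_rot: [3.141, -0.002, 1.652]
wrist_force: [0.2, 3.2, -0.1]
width: 0.0005
```

Emit:
play_rows(
  rows=[
    [0,[0,-0.1,0],[0,0,0]],
    [0,[0,-0.2,0],[0,0,0]],
    [0,[0,-0.2,0],[0,0,0]],
  ],
)

```text
time: 12.38
tool_pos: [0.5551, 0.0098, -0.0097]
ee_rot: [3.14, -0.005, 1.652]
wrist_force: [1.1, 8.6, -0.8]
width: 0.0006
```

The TCP has stalled at y=0.0098 while the force rises. One more firm nudge, then I back off and look.

Emit:
play_rows(
  rows=[
    [0,[0,-0.1,0],[0,0,0]],
    [0,[0,-0.2,0],[0,0,0]],
    [0,[0,-0.2,0],[0,0,0]],
    [0,[0,-0.2,0],[0,0,0]],
  ],
)

```text
time: 12.72
tool_pos: [0.5553, 0.0098, -0.0096]
ee_rot: [3.139, -0.008, 1.652]
wrist_force: [1.3, 12.5, -0.8]
width: 0.0003
```

Emit:
play_rows(
  rows=[
    [0,[0,0.5,0],[0,0,0]],
    [0,[-0.1,1.5,0],[0,0,0]],
    [0,[-0.3,3.5,2],[0,0,0]],
    [1,[-0.5,6,5],[0,0,0]],
    [3,[-0.6,8,9],[0,0,0]],
    [4.5,[-0.6,8,13],[0,0,0]],
    [4.5,[-0.6,8,17],[0,0,0]],
    [4.5,[-0.6,8,20],[0,0,0]],
  ],
)

```text
time: 13.38
tool_pos: [0.5494, 0.0852, 0.1947]
ee_rot: [3.137, 0.002, 1.652]
wrist_force: [0.6, 0.7, -0.2]
width: 0.0301
```

```bash
python3 - <<'E'
from m import *
tinpose((.560,-.056,1.652),"wrist")
s=snapshot("wrist");o=get_obs();print(o["tool_pos"],o["ee_rot"])
D=(.567,-.140,-1.49)
im=s["pixels"][:,:,::-1].copy()
b=blue(s["pixels"]);print(b.sum())
q,f=fit([(s,b)],CH,list(D),PL);print("disp",q,f)
pts=proj(s,place(PL[0]+CH[0]+CH[2],D));x0,y0=np.maximum(pts.min(0).astype(int)-10,0);x1,y1=np.minimum(pts.max(0).astype(int)+10,[560,420]);print(x0,y0,x1,y1)
crop=im[y0:y1,x0:x1];k=min(780/crop.shape[1],580/crop.shape[0]);crop=cv2.resize(crop,None,fx=k,fy=k,interpolation=cv2.INTER_CUBIC)
for O,qq,col in((TIN,place([[-.084,0,0]],D)[0][:2].tolist()+[D[2]],(0,255,0)),(CH,D,(0,255,255))):
    for bb in O: cv2.polylines(crop,[cv2.convexHull(((proj(s,place(bb,qq))+.5-[x0,y0])*k).astype(np.int32))],True,col,1)
cv2.imwrite("pics/w5.png",crop)
E
```

```text
wrist 0.67 [290.0, 275.9] [274.20359848 294.94222441] 4139
q [ 0.56012979 -0.05537725  1.64387591] 0.12309348583221436 in disp -0.08490117769819779 -1.8024189718426897e-05 -0.0077167426143649465
[0.54908642 0.08476665 0.19116078] [3.13922032e+00 1.09093623e-03 1.65147571e+00]
920.0
disp [ 0.564456   -0.14293629 -1.51380885] 0.4191510081291199
195 262 358 420
```

View pics/w5.png

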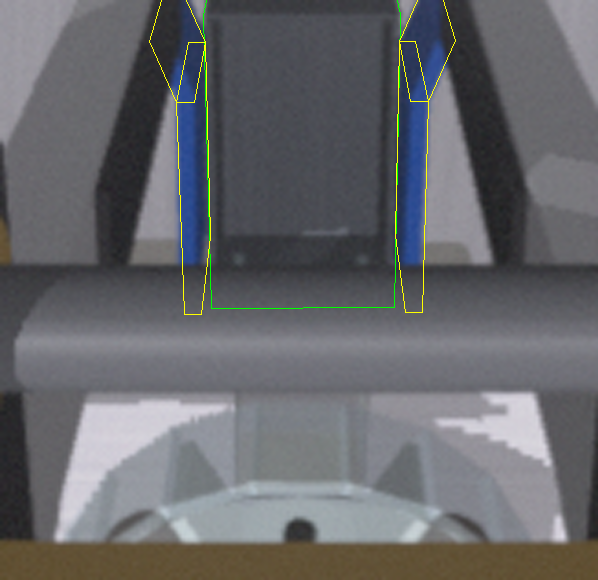

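The tin is home: measured dispenser x is -0.085 (nominal -0.084), y 0.000, yaw error -0.008, and the overlay coincides. Next the paddle: go above it, then down. Reported z 0.155 corresponds to real tips at about 0.18.

Emit:
play_rows(
  rows=[
    [4.5,[0,0,3],[0,0,0]],
    [4.5,[0.2,-2,6],[0,0,0]],
    [4.5,[0.5,-6,7],[0,0,0]],
    [4.5,[0.8,-10,7],[0,0,0]],
    [4.5,[1.1,-14,7],[0,0,0]],
    [4.5,[1.4,-18,7],[0,0,0]],
    [4.5,[1.8,-22,7],[0,0,0]],
    [4.5,[1.8,-22.5,7],[0,0,0]],
  ],
)

```text
time: 14.25
tool_pos: [0.5652, -0.1463, 0.2557]
ee_rot: [-3.134, 0.001, 1.644]
wrist_force: [-0.2, -0.7, -0.7]
width: 0.0449
```

```bash
python3 - <<'E'
from h import *
for i in range(3): s=snapshot("wrist");o=get_obs()
print(o["tool_pos"],o["ee_rot"],o["width"],o["joint_positions"])
S=snapshot("side");D=(.567,-.140,-1.49)
x,y,w,h=235,110,110,120
k=4.5;im=cv2.resize(S["pixels"][y:y+h,x:x+w,::-1],None,fx=k,fy=k,interpolation=cv2.INTER_CUBIC)
bar=[box(-.032,.032,-.007,.007,.172,.211)]
for bb in bar+PL: cv2.polylines(im,[cv2.convexHull(((proj(S,place(bb,D))+.5-[x,y])*k).astype(np.int32))],True,(0,255,0),1)
cv2.imwrite("pics/s6.png",im)
E
```

```text
[ 0.56575722 -0.1401063   0.2575088 ] [-3.13723025e+00 -2.38720448e-03  1.65013776e+00] 0.04500473678810116 [-3.40283104e-01  1.64311247e-01  1.13486078e+00  4.18671509e-04
  1.84737711e+00 -4.19516419e-01]
```

View pics/s6.png

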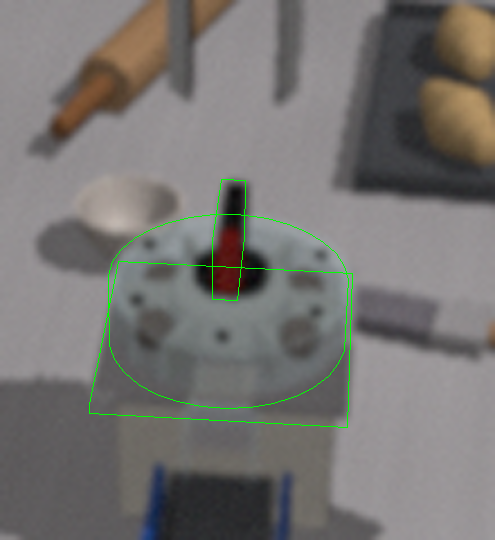

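The bar (crop about (232,235)) lies within the model, and the open jaws straddle it. Descend and grip.

Emit:
play_rows(
  rows=[
    [4.5,[0,0,-2],[0,0,0]],
    [4.5,[0,0,-4],[0,0,0]],
    [4.5,[0,0,-6],[0,0,0]],
    [4.5,[0,0,-8],[0,0,0]],
    [4.5,[0,0,-9],[0,0,0]],
    [4.5,[0,0,-10],[0,0,0]],
    [4.5,[0,0,-10],[0,0,0]],
    [4.5,[0,0,-10],[0,0,0]],
  ],
)

```text
time: 15.12
tool_pos: [0.5667, -0.1393, 0.1604]
ee_rot: [3.142, -0.0, 1.653]
wrist_force: [0.9, -0.5, -0.3]
width: 0.0453
```

Emit:
play_rows(
  rows=[
    [1,[0,0,0],[0,0,0]],
    [1,[0,0,0],[0,0,0]],
    [1,[0,0,0],[0,0,0]],
    [1,[0,0,0],[0,0,0]],
    [1,[0,0,0],[0,0,0]],
    [1,[0,0,0],[0,0,0]],
    [1,[0,0,0],[0,0,0]],
    [1,[0,0,0],[0,0,0]],
  ],
)

```text
time: 15.78
tool_pos: [0.5653, -0.1405, 0.1608]
ee_rot: [-3.139, 0.001, 1.651]
wrist_force: [-5.3, -0.9, 3.4]
width: 0.0141
```

Emit:
play_rows(
  rows=[
    [1,[-0.15,0,0],[0,0,0]],
    [1,[-0.15,0,0],[0,0,-0.1]],
    [1,[-0.15,0,0],[0,0,-0.2]],
    [1,[-0.15,0,0],[0,0,-0.3]],
    [1,[-0.15,0,0],[0,0,-0.4]],
    [1,[-0.15,0,0],[0,0,-0.5]],
    [1,[-0.15,0,0],[0,0,-0.6]],
    [1,[-0.15,0,0],[0,0,-0.6]],
  ],
)

```text
time: 16.45
tool_pos: [0.565, -0.1404, 0.1608]
ee_rot: [3.141, 0.0, 1.05]
wrist_force: [-2.3, -0.9, 3.4]
width: 0.0138
```

Emit:
play_rows(
  rows=[
    [1,[0,0,0],[0,0,-0.1]],
    [1,[0,0,0],[0,0,-0.2]],
    [1,[0,0,0],[0,0,-0.3]],
    [1,[0,0,0],[0,0,-0.4]],
    [1,[0,0,0],[0,0,-0.447]],
    [1,[0,0,0],[0,0,-0.447]],
    [1,[0,0,0],[0,0,-0.447]],
    [1,[0,0,0],[0,0,-0.447]],
  ],
)

```text
time: 17.12
tool_pos: [0.5648, -0.1402, 0.1608]
ee_rot: [3.141, 0.0, 0.607]
wrist_force: [-4.6, -1.2, 5.3]
width: 0.0136
```

Emit:
play_rows(
  rows=[
    [1,[-0.1,0,0],[0,0,0]],
    [1,[-0.1,0,0],[0,0,-0.1]],
    [1,[-0.1,0,0],[0,0,-0.2]],
    [1,[-0.1,0,0],[0,0,-0.3]],
    [1,[-0.1,0,0],[0,0,-0.4]],
    [1,[-0.1,0,0],[0,0,-0.5]],
    [1,[-0.1,0,0],[0,0,-0.6]],
    [1,[-0.1,0,0],[0,0,-0.6]],
  ],
)

```text
time: 17.78
tool_pos: [0.5648, -0.1399, 0.1608]
ee_rot: [3.142, -0.002, 0.005]
wrist_force: [-0.9, -0.3, 4.8]
width: 0.014
```

Emit:
play_rows(
  rows=[
    [1,[0,0,0],[0,0,-0.1]],
    [1,[0,0,0],[0,0,-0.2]],
    [1,[0,0,0],[0,0,-0.3]],
    [1,[0,0,0],[0,0,-0.4]],
    [1,[0,0,0],[0,0,-0.447]],
    [1,[0,0,0],[0,0,-0.447]],
    [1,[0,0,0],[0,0,-0.447]],
    [1,[0,0,0],[0,0,-0.447]],
  ],
)

```text
time: 18.45
tool_pos: [0.5648, -0.1396, 0.1608]
ee_rot: [-3.14, -0.001, -0.438]
wrist_force: [-1.4, 0.2, 5.0]
width: 0.0141
```

```bash
python3 - <<'E'
from h import *
for i in range(2): s=snapshot("side");o=get_obs()
print(o["time"],o["tool_pos"],o["ee_rot"],o["wrist_force"],o["wrist_torque"],o["joint_positions"])
for n in range(1,6):print(n,[(round(d["confidence"],2),d["point"],int(d["mask"].sum())) for d in silhouettes("side",f"praline{n}_center")])
D=(.567,-.140,-1.49);print(proj(s,place([[-.14,0,.042],[-.028,0,.0]],D)))
E
```

```text
18.55 [ 0.56481483 -0.13962485  0.16080147] [-3.14049379e+00 -1.51764411e-03 -4.37785886e-01] [-0.7384711   0.20756927  5.70846143] [ 0.18094153  0.42852225 -0.01486637] [-3.40394499e-01  1.61267807e-01  1.32834662e+00  9.49084762e-04
  1.65036089e+00  1.66826308e+00]
1 []
2 [(0.61, [239.1, 281.4], 46)]
3 []
4 []
5 []
[[280.52730759 243.5479821 ]
 [283.48348134 226.29172776]]
```

Two clicks done, with a praline seen in the tin at (281,239). Release, rise, turn back half a turn and regrip.

Emit:
play_rows(
  rows=[
    [4.5,[0,0,0],[0,0,0]],
    [4.5,[0,0,0],[0,0,0]],
    [4.5,[0,0,0],[0,0,0]],
    [4.5,[0,0,0],[0,0,0]],
    [4.5,[0,0,1.5],[0,0,0]],
    [4.5,[0,0,3.5],[0,0,0]],
    [4.5,[0,0,6],[0,0,0]],
    [4.5,[0,0,6],[0,0,0]],
  ],
)

```text
time: 19.47
tool_pos: [0.5664, -0.1407, 0.2256]
ee_rot: [-3.141, -0.009, -0.441]
wrist_force: [0.3, -0.6, 1.8]
width: 0.0451
```

Emit:
play_rows(
  rows=[
    [4.5,[0,0,0],[0,0,0.12]],
    [4.5,[0,0,0],[0,0,0.24]],
    [4.5,[0,0,0],[0,0,0.36]],
    [4.5,[0,0,0],[0,0,0.48]],
    [4.5,[0,0,0],[0,0,0.6]],
    [4.5,[0,0,0],[0,0,0.72]],
    [4.5,[0,0,0],[0,0,0.84]],
    [4.5,[0,0,0],[0,0,0.96]],
  ],
)

```text
time: 20.13
tool_pos: [0.564, -0.1399, 0.2189]
ee_rot: [-3.141, 0.001, 0.524]
wrist_force: [-0.2, 0.5, 0.9]
width: 0.0451
```

Emit:
play_rows(
  rows=[
    [4.5,[0,0,0],[0,0,0.12]],
    [4.5,[0,0,0],[0,0,0.24]],
    [4.5,[0,0,0],[0,0,0.36]],
    [4.5,[0,0,0],[0,0,0.48]],
    [4.5,[0,0,0],[0,0,0.6]],
    [4.5,[0,0,0],[0,0,0.72]],
    [4.5,[0,0,0],[0,0,0.84]],
    [4.5,[0,0,0],[0,0,0.96]],
  ],
)

```text
time: 20.8
tool_pos: [0.564, -0.1399, 0.2189]
ee_rot: [-3.14, -0.0, 1.484]
wrist_force: [-0.7, -0.9, -0.5]
width: 0.0455
```

Emit:
play_rows(
  rows=[
    [4.5,[0,0,0],[0,0,0.12]],
    [4.5,[0,0,0],[0,0,0.24]],
    [4.5,[0,0,0],[0,0,0.36]],
    [4.5,[0,0,0],[0,0,0.48]],
    [4.5,[0,0,0],[0,0,0.6]],
    [4.5,[0,0,0],[0,0,0.72]],
    [4.5,[0,0,0],[0,0,0.84]],
    [4.5,[0,0,0],[0,0,0.96]],
  ],
)

```text
time: 21.47
tool_pos: [0.564, -0.1399, 0.2189]
ee_rot: [-3.141, -0.001, 2.444]
wrist_force: [0.3, -0.2, 0.4]
width: 0.0451
```

Emit:
play_rows(
  rows=[
    [4.5,[0,0,0],[0,0,0.12]],
    [4.5,[0,0,0],[0,0,0.24]],
    [4.5,[0,0,0],[0,0,0.26]],
    [4.5,[0,0,0],[0,0,0.26]],
    [4.5,[0,0,0],[0,0,0.26]],
  ],
)

```text
time: 21.88
tool_pos: [0.5641, -0.1399, 0.2196]
ee_rot: [3.142, -0.001, 2.696]
wrist_force: [-0.1, -1.0, -0.2]
width: 0.0451
```

Emit:
play_rows(
  rows=[
    [4.5,[0,0,-1.5],[0,0,0]],
    [4.5,[0,0,-3],[0,0,0]],
    [4.5,[0,0,-4.5],[0,0,0]],
    [4.5,[0,0,-5.8],[0,0,0]],
    [4.5,[0,0,-5.8],[0,0,0]],
    [4.5,[0,0,-5.8],[0,0,0]],
  ],
)

```text
time: 22.38
tool_pos: [0.5636, -0.1398, 0.1613]
ee_rot: [-3.141, -0.002, 2.697]
wrist_force: [-0.0, -0.4, -0.8]
width: 0.0451
```

Emit:
play_rows(
  rows=[
    [1,[0,0,0],[0,0,0]],
    [1,[0,0,0],[0,0,0]],
    [1,[0,0,0],[0,0,0]],
    [1,[0,0,0],[0,0,0]],
    [1,[0,0,0],[0,0,0]],
    [1,[0,0,0],[0,0,0]],
    [1,[0,0,0],[0,0,0]],
    [1,[0,0,0],[0,0,0]],
  ],
)

```text
time: 23.05
tool_pos: [0.5647, -0.1396, 0.1628]
ee_rot: [3.14, 0.001, 2.698]
wrist_force: [1.6, 0.4, 2.7]
width: 0.0138
```

Emit:
play_rows(
  rows=[
    [1,[0,0,0],[0,0,-0.1]],
    [1,[0,0,0],[0,0,-0.2]],
    [1,[0,0,0],[0,0,-0.3]],
    [1,[0,0,0],[0,0,-0.4]],
    [1,[0,0,0],[0,0,-0.5]],
    [1,[0,0,0],[0,0,-0.6]],
    [1,[0,0,0],[0,0,-0.6]],
  ],
)

```text
time: 23.63
tool_pos: [0.565, -0.1393, 0.1628]
ee_rot: [3.139, 0.0, 2.097]
wrist_force: [3.3, 4.2, 2.1]
width: 0.0137
```

Emit:
play_rows(
  rows=[
    [1,[0,0,0],[0,0,-0.1]],
    [1,[0,0,0],[0,0,-0.2]],
    [1,[0,0,0],[0,0,-0.3]],
    [1,[0,0,0],[0,0,-0.4]],
    [1,[0,0,0],[0,0,-0.447]],
    [1,[0,0,0],[0,0,-0.447]],
    [1,[0,0,0],[0,0,-0.447]],
    [1,[0,0,0],[0,0,-0.447]],
  ],
)

```text
time: 24.3
tool_pos: [0.5653, -0.1392, 0.1628]
ee_rot: [3.139, -0.001, 1.655]
wrist_force: [3.6, 3.5, 2.9]
width: 0.0136
```

Third click done: yaw 1.655, with the bar lying as it did at the start (half-turn symmetric). Now the fourth.

Emit:
play_rows(
  rows=[
    [1,[0,0,0],[0,0,-0.1]],
    [1,[0,0,0],[0,0,-0.2]],
    [1,[0,0,0],[0,0,-0.3]],
    [1,[0,0,0],[0,0,-0.4]],
    [1,[0,0,0],[0,0,-0.5]],
    [1,[0,0,0],[0,0,-0.6]],
    [1,[0,0,0],[0,0,-0.6]],
  ],
)

```text
time: 24.88
tool_pos: [0.5656, -0.1393, 0.1628]
ee_rot: [3.139, -0.002, 1.052]
wrist_force: [4.9, 3.1, 2.0]
width: 0.014
```

Emit:
play_rows(
  rows=[
    [1,[0,0,0],[0,0,-0.1]],
    [1,[0,0,0],[0,0,-0.2]],
    [1,[0,0,0],[0,0,-0.3]],
    [1,[0,0,0],[0,0,-0.4]],
    [1,[0,0,0],[0,0,-0.447]],
    [1,[0,0,0],[0,0,-0.447]],
    [1,[0,0,0],[0,0,-0.447]],
    [1,[0,0,0],[0,0,-0.447]],
  ],
)

```text
time: 25.55
tool_pos: [0.5658, -0.1396, 0.1629]
ee_rot: [3.139, -0.004, 0.608]
wrist_force: [5.0, 2.2, 1.2]
width: 0.0138
```

Emit:
play_rows(
  rows=[
    [4.5,[0,0,0],[0,0,0]],
    [4.5,[0,0,0],[0,0,0]],
    [4.5,[0,0,0],[0,0,0]],
    [4.5,[0,0,0],[0,0,0]],
    [4.5,[0,0,1.5],[0,0,0]],
    [4.5,[0,0,3.5],[0,0,0]],
    [4.5,[0,0,6],[0,0,0]],
    [4.5,[0,0,10],[0,0,0]],
  ],
)

```text
time: 26.22
tool_pos: [0.562, -0.1397, 0.2588]
ee_rot: [-3.135, 0.006, 0.604]
wrist_force: [0.3, -0.5, -0.0]
width: 0.0452
```

Emit:
play_rows(
  rows=[
    [4.5,[-3,0,3],[0,0,0]],
    [4.5,[-6,2,5],[0,0,0]],
    [4.5,[-8,5,7],[0,0,0]],
    [4.5,[-10,8,8],[0,0,0]],
    [4.5,[-12,11,8],[0,0,0]],
    [4.5,[-14,14,8],[0,0,0]],
    [4.5,[-15,17,8],[0,0,0]],
    [4.5,[-15,17,8],[0,0,0]],
  ],
)

```text
time: 26.88
tool_pos: [0.412, 0.0336, 0.3437]
ee_rot: [3.141, -0.003, 0.61]
wrist_force: [0.6, -0.1, 0.6]
width: 0.0451
```

```bash
python3 - <<'E'
from m import *
o=get_obs();print(o["tool_pos"],o["ee_rot"],o["wrist_force"])
ims=[]
D=(.567,-.140,-1.49)
for c in("side","top"):
    tinpose((.560,-.056,1.652),c) if c=="side" else snapshot(c)
    s=snapshot(c)
    print([(round(d["confidence"],2),np.round(d["point"]),int(d["mask"].sum())) for d in silhouettes(c,"praline1_center")])
    for l in("ramekin","brush","shaker"):print(c,l,[(round(d["confidence"],2),np.round(d["point"])) for d in silhouettes(c,l)][:2])
    p=proj(s,place(PL[0]+CH[1]+CH[3],D));x,y=(p.min(0)-[8,20]).astype(int);x1,y1=(p.max(0)+[8,20]).astype(int);print(x,y)
    ims.append(cv2.resize(s["pixels"][y:y1,x:x1,::-1],(int((x1-x)*3.6),int((y1-y)*3.6)),interpolation=cv2.INTER_CUBIC))
H=max(i.shape[0] for i in ims);im=np.hstack([cv2.copyMakeBorder(i,0,H-i.shape[0],0,0,0) for i in ims]);k=min(1,800/im.shape[1],600/im.shape[0])
cv2.imwrite("pics/f.png",cv2.resize(im,None,fx=k,fy=k))
E
```

```text
[0.41200091 0.03355902 0.34374279] [ 3.14127847e+00 -2.89234098e-03  6.10276566e-01] [ 0.64440416 -0.13130519  0.57350356]
side 0.82 [237.2, 283.2] [282.14230692 234.84156744] 828
q [ 0.56031054 -0.0577484   1.64838103] 0.2161838412284851 in disp -0.08252316951460915 -2.9234107161349616e-05 -0.0032116228001219937
[]
side ramekin [(0.83, array([159., 262.]))]
side brush [(0.83, array([183., 337.])), (0.67, array([232., 281.]))]
side shaker []
246 147
[]
top ramekin [(0.52, array([217., 330.])), (0.17, array([217., 330.]))]
top brush [(0.61, array([263., 385.]))]
top shaker [(0.79, array([158., 218.])), (0.63, array([224., 290.]))]
273 170
```

View pics/f.png

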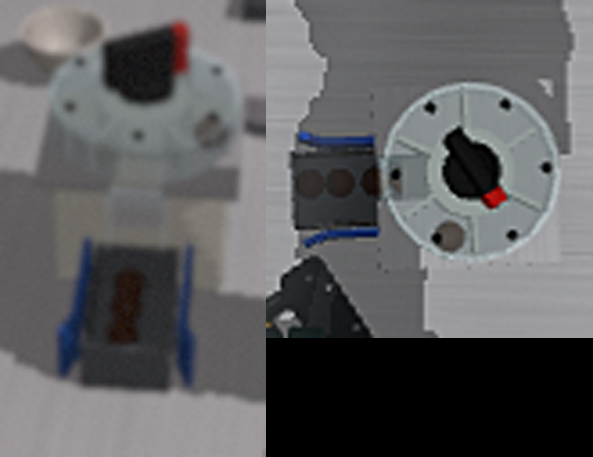

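All four clicks are done: red end 240° round, and one praline left in the drum at top crop (450,235). The top crop shows three pralines (311,182), (340,182), (373,182), the last cut off by the plate. I check the fourth numerically.

```bash
python3 - <<'E'
from h import *
D=(.567,-.140,-1.49)
c0,s0=np.cos(D[2]),np.sin(D[2])
for c in("side","top"):
    s=snapshot(c);p=s["pixels"].astype(int)
    m=(p[...,0]-p[...,2]>14)
    pts=[]
    for y,x in zip(*np.nonzero(m)):
        g=ground(s,(x,y),.0155);v=g[:2]-D[:2];a=v[0]*c0+v[1]*s0;b=-v[0]*s0+v[1]*c0
        if -.16<a<-.0 and abs(b)<.034: pts.append((a,b))
    pts=np.array(pts);print(c,len(pts));
    if len(pts):
        h,e=np.histogram(pts[:,0],np.arange(-.145,.0,.005))
        for i in range(len(h)):
            w=pts[(pts[:,0]>=e[i])&(pts[:,0]<e[i+1]),1]
            if len(w):print(round(e[i]*1e3),h[i],np.round(w.min()*1e3),np.round(w.max()*1e3))
S=snapshot("side")
for x in(-.126,-.1,-.075,-.05): print(x,proj(S,place([[x,0,.0155]],D))[0],S["pixels"][tuple(int(v) for v in np.round(proj(S,place([[x,0,.0155]],D))[0][::-1]))])
x,y=246,147
print(S["pixels"][215:246,276:287].astype(int)[:,:,0]-S["pixels"][215:246,276:287].astype(int)[:,:,2])
E
```

```text
side 109
-105 8 -1.0 12.0
-100 11 -4.0 12.0
-95 6 -0.0 13.0
-90 6 -0.0 13.0
-85 7 0.0 11.0
-80 6 -2.0 11.0
-75 6 -2.0 12.0
-70 9 -4.0 12.0
-65 11 -4.0 13.0
-60 5 -0.0 10.0
-55 5 -0.0 11.0
-50 6 0.0 11.0
-45 11 -5.0 12.0
-40 8 -5.0 12.0
-35 4 1.0 9.0
top 10
-75 5 1.0 11.0
-70 5 -2.0 14.0
-0.126 [280.8352445  247.16501421] [47 49 53]
-0.1 [281.59769047 240.18264866] [30 17 10]
-0.075 [282.30492099 233.69887475] [37 26 18]
-0.05 [282.98795562 227.43047356] [35 23 13]
[[-1  0  1  2  4  3  3  6  5  5  6]
 [-3 -1 -1  0 -1 -3  1 -2  1  0  1]
 [-4 -2 -1 -3 -2 -4 -2 -4 -4 -4 -2]
 [-4 -5 -5 -1 -3 -1 -4 -4 -1 -2 -4]
 [-5 -3 -3 -3 -3 -1 -4 -2 -1 -4 -2]
 [-2 -4 -3 -5 -2  0  0 -2 -4 -4 -3]
 [-3 -6 -2  0  3  2  4  2  1 -3 -4]
 [-2 -2  0  7 10 19 19 10  4  3 -2]
 [-3 -2  4 16 20 21 25 22 17  5 -1]
 [ 0  3 13 15 23 23 16 18 17  8  3]
 [-3  4 13 19 20 18 22 20 20 13  1]
 [-1  2 11 17 21 25 22 23 19  9  4]
 [-3  3 11 18 21 21 18 22 19  8  1]
 [-1  2 10 18 24 24 17 17 16  7 -2]
 [-2  5 13 19 26 23 20 24  9  4  2]
 [-1 10 17 23 22 20 25 17 15  4 -1]
 [ 2 11 19 20 19 25 23 14 11  3 -2]
 [ 0 10 23 22 20 26 23 17 16  6  0]
 [ 0  9 16 26 22 23 23 21 14 -1 -1]
 [ 0  7 14 18 21 20 19 13 11  2 -1]
 [-1  3 12 17 20 21 20 10  1  0 -4]
 [ 0  7 20 21 24 17 19  8 -2 -3 -4]
 [ 7  9 22 19 24 24 19  7  0 -2  0]
 [11 20 23 25 23 19 16 11  3 -3 -3]
 [10 19 21 27 20 19 23 17  4 -3 -2]
 [ 9 19 26 17 22 24 20 17  4 -1 -3]
 [ 8 18 16 19 19 16 11 10  1 -1 -4]
 [ 4  3  5  9  7  4  2  3  1 -3 -2]
 [-3 -1  1 -2  0 -2 -2 -4 -3 -2 -2]
 [-3 -3 -3 -4 -4 -5 -1 -4 -4 -3 -3]
 [-4 -3 -3 -6 -4 -3 -3 -7 -3 -3 -4]]
```

In the side view, bulges at dispenser x of about -100, -70 and -43 mm are balls 2 to 4. The top view shows ball 1 at about -126 mm, hidden from the side camera by the near wall. So there are four in the tin and one in the drum. Handing in.

```bash
python3 -c "
from bench import *
print(close_job())"
```

```text
the job is handed in; nothing more can be done
None
```

The tin is in the bay against the back, the paddle has been turned four clicks, and I have handed the job in at about 27 s. No verdict was reported.

**What I did**
- I gripped the dark tin and set it in the mouth of the bay. I then pushed it with closed fingers until it stalled at 12.5 N against the back.
- I turned the paddle clockwise four clicks in two strokes of two, regripping once.
- I moved the arm clear before handing in.

**Last checks**
- **Tin position:** at dispenser x of about -0.085 m from the wrist camera before the turning, and -0.0825 m from a rougher side fit afterwards. Home is -0.084 m. It sits centred and square.
- **Paddle:** the red end has turned about 240°, and one praline is visible in the drum.
- **Pralines in the tin:** four, by combining two views. The top view shows three, the innermost partly under the plate. The side view shows three bulges, with the outermost ball hidden by the tin wall. No single picture shows all four.
- **Ramekin, brush and shaker:** all three were found within a few pixels of where they started. The ramekin and shaker were each found in only one of the two views.

**What disagreed**
- **Fingertip height:** the real fingertips were about 25 mm higher than the reported TCP. My first grip therefore closed above the tin's rim without effect. I measured the offset in two camera views and allowed for it from then on.
- **Networks:** they missed the pralines in the final pictures and gave a few wrong labels.

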